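Change over two gauging slides

TASK

Change over the two slide-fed gauging stations: push the empty slide fully home, and draw the slide with the stepped housing fully out to its stop by hooking a fingertip behind its lip, in either order. Do not pinch the lips and do not touch the housing: it rides out standing in its nest. Leave all the other loose things where they stand and finish clear of everything.

Things in the scene. Friction and masses are not known exactly. Their poses are not given: they have to be found in the camera images.
- station_loaded: fixed gauging station. Base 264 x 112 mm, 8 mm thick; origin: centre of its underside; its -x axis points to the open front, from which its slide is drawn; z up. Side guides rise to z 18 mm. A bridge spans the slide at x = +88 to +102 mm, 107 mm high, with a dial of 44 mm on top (up to z 144 mm). A fixed probe hangs from the bridge, its tip at z 64 mm. This is the station whose nest holds the stepped housing.
- station_empty: fixed gauging station. Base 264 x 112 mm, 8 mm thick; origin: centre of its underside; its -x axis points to the open front, from which its slide is drawn; z up. Side guides rise to z 18 mm. A bridge spans the slide at x = +88 to +102 mm, 107 mm high, with a dial of 44 mm on top (up to z 144 mm). A fixed probe hangs from the bridge, its tip at z 64 mm. This is the station whose nest is empty.
- slide_loaded (a joint): how far the loaded slide is drawn out, m: 0 = fully home against its rear stop (nest under the probe), 0.100 = fully out against its front stop; moves along the station's -x; about 2 N of friction, no spring, stays where it is left. It starts at 0.
- slide_empty (a joint): how far the empty slide is drawn out, m: 0 = fully home against its rear stop (nest under the probe), 0.100 = fully out against its front stop; moves along the station's -x; about 2 N of friction, no spring, stays where it is left. It starts somewhere between 0.055 and 0.095.
- lip_point_loaded (a point): on the loaded slide: top edge of the inner (nest-side) face of its lip, mid width, 38 mm above the surface; axes as the station's. The lip is 96 mm wide, 12 mm thick (towards -x from here), its front half 3 mm lower, 22 mm high on the slide's plate (96 mm wide, top z 16 mm). Behind it lies a gap of 77 mm, open above and at the sides, then the nest block (62 x 96 mm, top z 32 mm)
- lip_point_empty (a point): on the empty slide: top edge of the inner (nest-side) face of its lip, mid width, 38 mm above the surface; axes as the station's. The lip is 96 mm wide, 12 mm thick (towards -x from here), its front half 3 mm lower, 22 mm high on the slide's plate (96 mm wide, top z 16 mm). Behind it lies a gap of 77 mm, open above and at the sides, then the nest block (62 x 96 mm, top z 32 mm)
- nest_loaded (a point): centre of the floor of the loaded slide's nest, a round recess of 50 mm diameter, 12 mm deep, 108 mm behind the lip's inner face; moves with the slide
- stepped_housing: loose turned aluminium housing, a narrower neck on a flange, diameter 46 mm, 34 mm high, standing in the nest (2 mm play all round), top at z 54 mm; origin: centre of its underside
- plain_housing: loose plain aluminium housing, diameter 46, 38 mm high, standing between the stations near the robot; a bystander; origin: centre of its underside
- v_block_mid: loose steel V-block 33 x 40 x 34 mm between the stations, farther back; a bystander; origin: centre of its underside
- v_block_side: loose steel V-block 33 x 40 x 34 mm, left of the stations; a bystander; origin: centre of its underside
- gauge_block: loose steel gauge block 35 x 9 mm, 50 mm high, right of the stations; a bystander; origin: centre of its underside
- hex_wrench: loose hex key 33 x 82 x 5 mm, lying right of the stations; a bystander; origin: centre of its underside
Mind the look-alikes: they are no part of the job. What is shaped like the stepped_housing but blue is not meant.

How it is judged (in metres and radians):
On the way:
1. the loaded slide is on its way out, drawn by the fingers on the inner face of its lip (value of joint slide_loaded above 0.03 m and contact force between the fingers and slide_loaded_c0 above 0.3 N), for 0.1 s.
At the end, for the whole second after the job is handed in: The loaded slide stands within 5 mm of its front stop, the empty one within 5 mm of home; the stepped housing is at rest, upright (0.1 rad), seated within 6 mm of its nest's centre; every bystander is within 10 mm of where it stood (value of joint slide_loaded above 0.095 m and value of joint slide_empty below 0.005 m and distance between stepped_housing and nest_loaded below 0.006 m and angle between stepped_housing's own z axis and vertical below 0.1 rad and linear speed of stepped_housing below 0.02 m/s and distance of each of plain_housing, v_block_mid, v_block_side, gauge_block, hex_wrench from where it was at the start of the episode below 0.01 m); the robot touches nothing.
It fails at once if the lip of the loaded slide is pinched (both faces gripped at once) (contact force between the fingers and slide_loaded_c0 above 0.5 N and contact force between the fingers and slide_loaded_c1 above 0.5 N).
It fails at once if the lip of the empty slide is pinched (both faces gripped at once) (contact force between the fingers and slide_empty_c0 above 0.5 N and contact force between the fingers and slide_empty_c1 above 0.5 N).
It fails at once if the robot touches the stepped housing (contact force between any of the fingers, the arm and stepped_housing above 0.5 N).
It fails at once if the stepped housing tips or comes out of its nest (angle between stepped_housing's own z axis and vertical above 0.25 rad or distance between stepped_housing and nest_loaded above 0.012 m).
It fails at once if a bystander is pushed away or lifted (distance of any of plain_housing, v_block_mid, v_block_side, gauge_block, hex_wrench from where it was at the start of the episode above 0.015 m).
It also fails if it takes over 54 s, if anything falls off the work surface, if the arm or the gripper's body presses on something with over 40 N, if the wrist force passes 120 N, or if a joint passes its speed limit or range.

ROBOT

A 7-joint arm with a two-finger parallel gripper is mounted at the origin on a cart in front of the work surface, level with it; the furniture and walls round the work are solid. World frame = base frame: x ahead of the robot, y to its left, z up, the work surface at z = 0. Lengths are in m, angles in degrees, forces in N, time in s.
With the tool pointing down it reaches from about 0.425 to 0.875 m from the base axis. Payload 4.7 kg.
Tool frame: the origin (TCP) lies between the finger pads; the fingertips stand 8 mm ahead of it and the grasp point (between the pads) lies 11 mm behind it; x points along the fingers, z is the direction in which the jaws open and shut, and the axes are right-handed (so a half turn about x gives the same grasp; the last joint's range is limited). The gripper opens to 87 mm and grips with 3 to 60 N. Pads are 19 mm wide; open, the fingers measure 117 mm over their backs; the gripper's body (75 mm by 190 mm) begins 51 mm behind the grasp point.
Start: joints at [71.511, 18.392, -4.016, 83.108, 1.295, 78.541, -3.26], TCP at [0.215, -0.614, 0.201] pointing down, gripper open.
Joint ranges: [-163.93, 163.93], [-17.29, 119.83], [-79.2, 71.16], [3.27, 140.29], [-89.18, 269.18], [5.43, 117.66], [-154.24, 154.24]. Speed limits (degrees/s): [147.25, 147.25, 180, 180, 180, 180, 180].

INTERFACE

Orientations are given as [roll, pitch, yaw] about the fixed x, y, z axes, in that order (R = Rz(yaw) Ry(pitch) Rx(roll)).
In Python, from cell import telemetry, vision, sign_off gives the robot as it stands. The module is installed in compiled form; this text tells all that it offers.
- The arm moves only by the tool drive_tool, never from a script. Its arguments are lists of equal length, an entry for each row: "offset": the shift along the tool's x, y, z in m, a list of three; "angular": the turn, a rotation vector about the tool's x, y, z in rad, a list of three. A call has 1 to 10 rows; each row is the pose to reach, as a shift and turn from the pose measured when the call began, along the tool's axes at that moment; what a row does not reach only later rows make up. A row lasts 1/8 s, in which the tool goes at most 62.5 mm and 10.7 degrees, less where a joint would pass 70% of its speed; a pose out of reach is approached as far as the arm can. A call with a gripper value outside its range is refused whole. "fingers" is the closure, from -1 (fully open) to 1 (shut), set as the call begins (left out, the last holds). The fingers move at their own pace and stop on an object; "squeeze" is the grip in N (left out, the last holds). Time passes only in rows, so rows that repeat a pose let the fingers close. It gives the time, the measured TCP pose, the force and the opening at its end, in the units of the state.
- telemetry.get_obs(): the state, without advancing time (a new reading comes with each control period).
- vision.read_camera(name): name is "side" or "top"; returns a dict with "pixels" (420x560x3 uint8, red, green, blue), "intrinsics" (3x3 intrinsics, pixels), "distortion" ([k1, k2, p1, p2, k3] as OpenCV has them; the pictures are not rectified), "world_from_camera" (4x4, takes a point from camera to world coordinates). Camera axes: x right, y up, looking along -z (the intrinsics and any distortion apply to the point x, -y, -z); pixel columns grow to the right and rows downward; lengths in m; the calibration is good to about 2 mm. A picture is of the moment at which its call begins. There is no depth.
- sign_off(): hands the job in, once; it reports no verdict.
The state is a dict: "time_s": time; "qpos": joint angles; "joint_velocities": joint speeds; "effort": joint torques, N m; "tool_pos": TCP position; "tool_rot": TCP orientation; "force": force on the tool from outside, world axes, zero at the start; "wrist_torque": the same for the moment, N m; "grip_width": finger opening in m.
Only numpy, scipy, OpenCV 4.12 (cv2) and the standard library are available. Lean on these libraries where they do the work, as an engineer would, in place of code of your own. Each camera call takes 0.05 s, during which the arm holds its last target.

## Working session

There is one attempt and no reset: what is moved stays moved. The work goes in short steps, Python scripts to look and compute and a tool call to move; the robot and the scene stay as the last step left them, time stands still between calls to the robot, and variables do not carry over. Pictures are saved under pics/ and viewed, and the job is handed in when it is done.

Besides the shell and the picture viewer there is one more tool, called after "Emit:" as a command line: name --argument value ..., lists and objects as JSON in quotes. drive_tool: Moves the arm, as the interface text tells. Its arguments: {"type":"object","properties":{"offset":{"type":"array"},"angular":{"type":"array"},"fingers":{"type":"number"},"squeeze":{"type":"number"}},"required":["offset","angular"]}

```bash
mkdir -p pics
cat > h.py <<'E'
import numpy as np,cv2
from cell import telemetry, vision
def shot(n,fn):
    d=vision.read_camera(n); cv2.imwrite(fn,cv2.cvtColor(d['pixels'],cv2.COLOR_RGB2BGR)); np.savez(fn[:-4]+'.npz',**{k:np.array(v) for k,v in d.items()}); return d
def ray(d,uv):
    p=cv2.undistortPoints(np.array([[uv]],float),np.array(d['intrinsics']),np.array(d['distortion']))[0,0]
    T=np.array(d['world_from_camera']); return T[:3,3],T[:3,:3]@np.array([p[0],-p[1],-1])
def plane(d,uv,z):
    o,v=ray(d,uv); return o+v*(z-o[2])/v[2]
def proj(d,P):
    T=np.linalg.inv(np.array(d['world_from_camera'])); P=np.atleast_2d(P).astype(float); c=P@T[:3,:3].T+T[:3,3]
    c=c*[1,-1,-1]; return cv2.projectPoints(c,np.zeros(3),np.zeros(3),np.array(d['intrinsics']),np.array(d['distortion']))[0][:,0]
E
python3 - <<'E'
from h import *
for n in('side','top'):
    d=shot(n,f'pics/{n}0.png');print(n,d['world_from_camera'],d['intrinsics'],d['distortion'])
print(telemetry.get_obs())
E
```

```text
side [[ 8.66199568e-01  2.48387024e-01 -4.33592199e-01 -5.93370781e-04]
 [-4.99111607e-01  4.72092064e-01 -7.26647567e-01 -1.03272308e+00]
 [ 2.42056098e-02  8.45832708e-01  5.32898789e-01  8.24846806e-01]
 [ 0.00000000e+00  0.00000000e+00  0.00000000e+00  1.00000000e+00]] [[531.2586102    0.         286.1448131 ]
 [  0.         531.2586102  212.11866978]
 [  0.           0.           1.        ]] [-0.03055845  0.          0.          0.          0.        ]
top [[-0.00633945  0.98470309 -0.17412535  0.38876567]
 [-0.99996082 -0.00516657  0.00718829  0.00679966]
 [ 0.0061787   0.1741641   0.98469726  1.14251514]
 [ 0.          0.          0.          1.        ]] [[398.95440386   0.         286.67918902]
 [  0.         398.95440386 210.13886837]
 [  0.           0.           1.        ]] [-0.06208738  0.          0.          0.          0.        ]
{'time_s': 0.1, 'qpos': array([71.51042887, 18.43652318, -4.01463431, 83.16686207,  1.29536766,
       78.54187839, -3.26178351]), 'joint_velocities': array([ 0.01734251, -0.10080074,  0.062755  , -0.06747371,  0.12929811,
        0.01674498,  0.08637502]), 'effort': array([-5.71538076e-04, -4.92572308e+01, -4.05845381e-01, -3.13397634e+01,
       -6.41590334e-02,  3.94975394e-02,  6.41150928e-05]), 'tool_pos': array([ 0.21457116, -0.61300048,  0.20046062]), 'tool_rot': array([-176.51727244,   89.89980007,  112.77930856]), 'force': array([0.45046866, 1.1711087 , 0.35213284]), 'wrist_torque': array([-0.03046191, -0.02571232, -0.05171608]), 'grip_width': 0.08663829561480658}
```

View pics/side0.png

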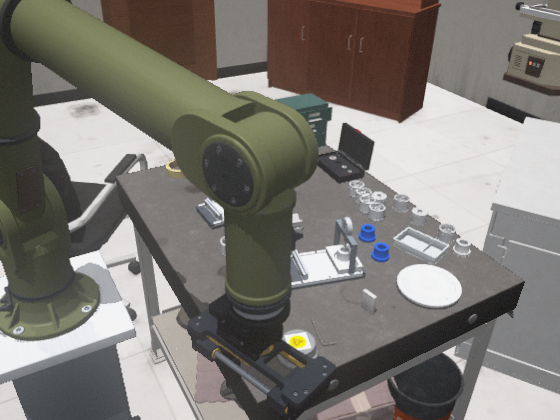

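View pics/top0.png

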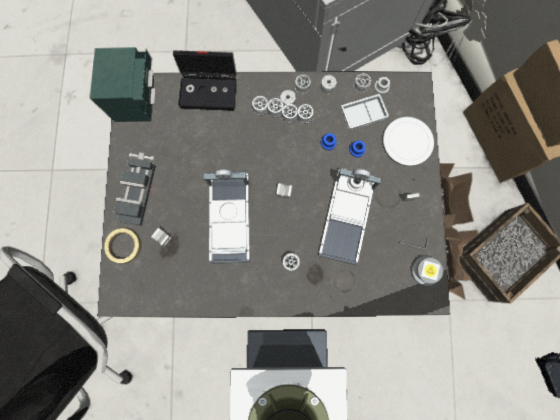

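Run:
```python
import cv2
a=cv2.imread('pics/top0.png')
c=cv2.resize(a[155:275,190:400],None,fx=3.8,fy=3.8,interpolation=cv2.INTER_CUBIC);cv2.imwrite('pics/crop0.png',c)
```

```text
(no output)
```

View pics/crop0.png

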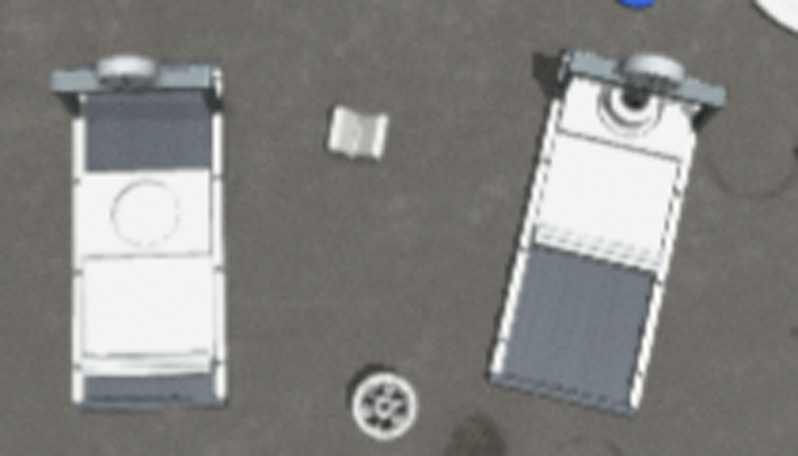

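Run:
```python
import cv2
a=cv2.imread('pics/top0.png')
L=cv2.resize(a[165:270,200:256],None,fx=5.7,fy=5.7,interpolation=cv2.INTER_CUBIC)
R=cv2.resize(a[165:270,314:386],None,fx=5.7,fy=5.7,interpolation=cv2.INTER_CUBIC)
cv2.imwrite('pics/crop1.png',cv2.hconcat([L,R]));print(L.shape)
```

```text
(598, 319, 3)
```

View pics/crop1.png

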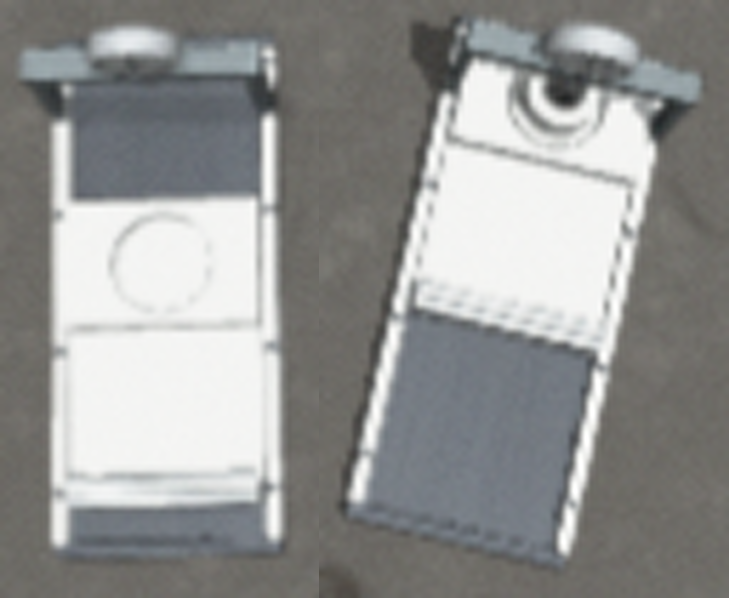

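Run:
```python
from h import *
d=dict(np.load('pics/top0.npz'))
s=5.7
L=lambda x,y:(200+(x+.5)/s-.5,165+(y+.5)/s-.5)
R=lambda x,y:(314+(x-319+.5)/s-.5,165+(y+.5)/s-.5)
for f,n,pts in((L,'L',{'frontL':(52,551,4),'frontR':(284,552,4),'lipL':(70,477,38),'lipR':(255,471,38),'nest':(162,263,32),'guideRearR':(272,45,18),'gL':(53,130,18)}),(R,'R',{'frontL':(346,514,4),'frontR':(564,563,4),'lipL':(418,283,38),'lipR':(606,324,38),'flange':(557,102,30),'rearL':(460,22,18)})):
    for k,(x,y,z) in pts.items(): print(n,k,plane(d,f(x,y),z/1000).round(4))
def station(c,yaw):
    yaw=np.radians(yaw);Rz=np.array([[np.cos(yaw),-np.sin(yaw)],[np.sin(yaw),np.cos(yaw)]]);return lambda p:np.r_[Rz@np.array(p[:2])+c,p[2]]
```

```text
L frontL [0.4438 0.2209 0.004 ]
L frontR [0.4429 0.1051 0.004 ]
L lipL [0.4779 0.2066 0.038 ]
L lipR [0.4805 0.1166 0.038 ]
L nest [0.5843 0.1646 0.032 ]
L guideRearR [0.6996 0.1126 0.018 ]
L gL [0.6557 0.2234 0.018 ]
R frontL [ 0.4606 -0.0908  0.004 ]
R frontR [ 0.4354 -0.1992  0.004 ]
R lipL [ 0.5717 -0.1256  0.038 ]
R lipR [ 0.5507 -0.218   0.038 ]
R flange [ 0.6652 -0.1993  0.03  ]
R rearL [ 0.7106 -0.1532  0.018 ]
```

```bash
cat > ov.py <<'E'
from h import *
def overlay(cam,fn,sts,out,box,s):
    d=dict(np.load(fn));im=cv2.cvtColor(d['pixels'],cv2.COLOR_RGB2BGR)
    x0,x1,y0,y1=box
    im=cv2.resize(im[y0:y1,x0:x1],None,fx=s,fy=s,interpolation=cv2.INTER_CUBIC)
    for (lx,ly,yaw,sl) in sts:
        # lip inner mid given; station origin: lip at x=-0.013-sl
        y=np.radians(yaw);e=np.array([np.cos(y),np.sin(y),0]);n=np.array([-np.sin(y),np.cos(y),0])
        lip=np.array([lx,ly,0]);o=lip+e*(0.013+sl)
        polys=[[(lip+n*.048+[0,0,.038]),(lip-n*.048+[0,0,.038])],[o+e*a+n*b for a,b in((-.132,.056),(-.132,-.056),(.132,-.056),(.132,.056),(-.132,.056))],
        [lip+e*.108+.025*(np.cos(t)*e+np.sin(t)*n)+[0,0,.032] for t in np.linspace(0,6.3,30)],
        [lip+e*.077+n*b+[0,0,.032] for b in(.048,-.048)],[o+n*b+e*.088+[0,0,.107] for b in(.056,-.056)]]
        for p in polys:
            q=(proj(d,np.array(p))-[x0,y0]+.5)*s-.5
            cv2.polylines(im,[np.round(q*8).astype(np.int32)],False,(0,0,255),1,cv2.LINE_AA,3)
    cv2.imwrite(out,im)
E
python3 - <<'E'
from ov import *
S=[(.479,.1616,1.4,.083),(.5612,-.1718,-13.4,0)]
overlay('top','pics/top0.npz',S,'pics/ov1.png',(195,395,155,275),4)
overlay('side','pics/side0.npz',S,'pics/ov2.png',(190,390,180,310),4)
E
```

```text
(no output)
```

View pics/ov1.png

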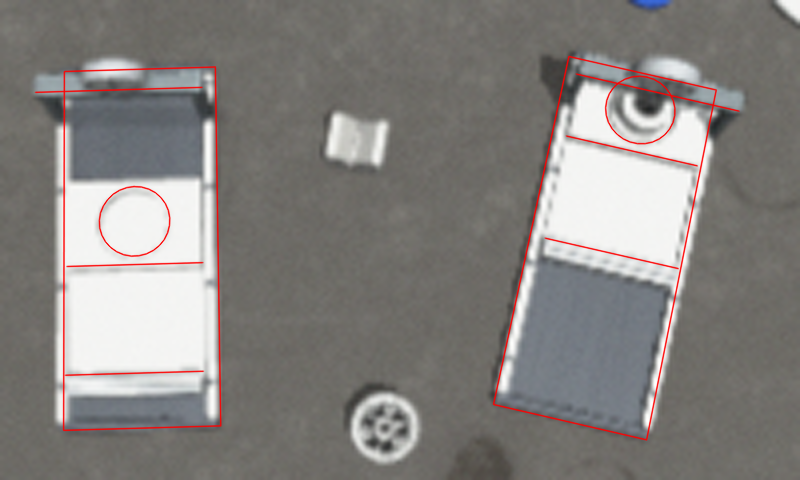

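View pics/ov2.png

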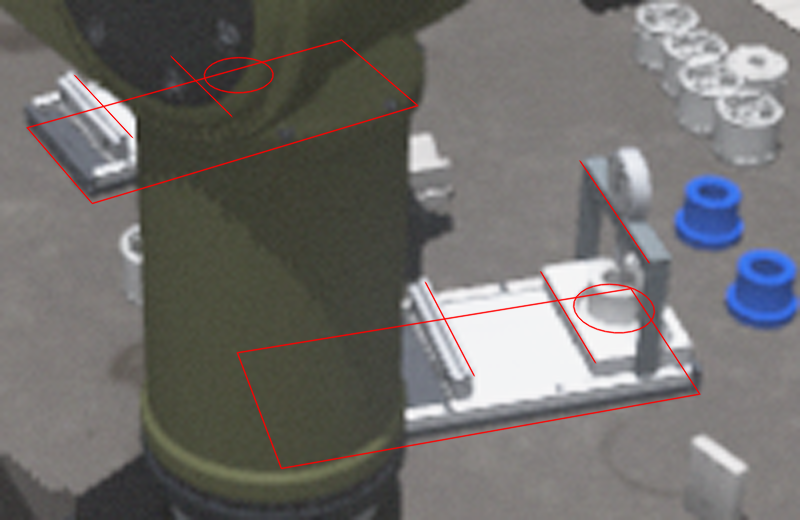

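```bash
cat >> h.py <<'E'
from scipy.spatial.transform import Rotation as Ro
def tgt(p,yaw):
    """tool down, tool z along +-station y for station yaw(deg)"""
    o=telemetry.get_obs();R=Ro.from_euler('xyz',o['tool_rot'],degrees=True)
    y=np.radians(yaw);best=None
    for s in(1,-1):
        z=s*np.array([-np.sin(y),np.cos(y),0]);x=np.array([0,0,-1.]);G=Ro.from_matrix(np.c_[x,np.cross(z,x),z])
        rv=(R.inv()*G).as_rotvec()
        print('z sign',s,'offset',R.inv().apply(np.array(p)-o['tool_pos']).round(4),'rot',rv.round(4),'deg',np.degrees(np.linalg.norm(rv)).round(1))
    print(o['time_s'],o['tool_pos'].round(4),o['tool_rot'].round(2),'F',o['force'].round(2),'q',o['qpos'].round(1),o['grip_width']); print(R.as_matrix().round(3))
E
python3 - <<'E'
from h import *
# gap middle: lip inner + ~38mm along station x
y=np.radians(-13.4);e=np.array([np.cos(y),np.sin(y)])
p=np.array([.5612,-.1718])+.030*e;print(p)
tgt([*p,.20],-13.4)
d=dict(np.load('pics/side0.npz'));o=telemetry.get_obs()
R=Ro.from_euler('xyz',o['tool_rot'],degrees=True).as_matrix()
b=o['tool_pos']-R[:,0]*.075
print(proj(d,[b-R[:,2]*.095,b+R[:,2]*.095,b-R[:,1]*.0375,b+R[:,1]*.0375]))
E
```

```text
[ 0.59038328 -0.17875244]
z sign 1 offset [ 0.0009  0.4982 -0.2857] rot [-2.5709e+00 -8.0000e-04 -2.2000e-03] deg 147.3
z sign -1 offset [ 0.0009  0.4982 -0.2857] rot [ 0.5707 -0.0017  0.0006] deg 32.7
0.1 [ 0.2146 -0.613   0.2005] [-176.52   89.9   112.78] F [0.45 1.17 0.35] q [71.5 18.4 -4.  83.2  1.3 78.5 -3.3] 0.08663829561480658
[[-0.001  0.944  0.33 ]
 [ 0.002  0.33  -0.944]
 [-1.    -0.    -0.002]]
[[208.8743292  339.51601016]
 [315.60718157 417.01263467]
 [237.89311558 392.94916379]
 [277.37653473 359.19258422]]
```

Emit:
drive_tool --offset '[[0, 0.05, -0.0286], [0, 0.1, -0.0573], [0, 0.15, -0.086], [0, 0.2, -0.1147], [0, 0.25, -0.1434], [0, 0.3, -0.172], [0, 0.35, -0.2], [0, 0.4, -0.2294], [0, 0.45, -0.258], [0, 0.4982, -0.2857]]' --angular '[[0.057, 0, 0], [0.114, 0, 0], [0.171, 0, 0], [0.228, 0, 0], [0.285, 0, 0], [0.342, 0, 0], [0.4, 0, 0], [0.456, 0, 0], [0.513, 0, 0], [0.57, 0, 0]]' --fingers 1 --squeeze 10

```text
time_s: 1.35
tool_pos: [0.5912, -0.1771, 0.2005]
tool_rot: [-132.2, 89.9, 124.3]
force: [0.6, -0.4, -0.2]
grip_width: 0.0013
```

Run:
```python
from h import *
tgt([.59038,-.17875,.20],-13.4)
shot('top','pics/top1.png');shot('side','pics/side1.png')
from ov import *
S=[(.479,.1616,1.4,.083),(.5612,-.1718,-13.4,0)]
overlay('side','pics/side1.npz',S,'pics/ov3.png',(190,390,170,310),4)
```

```text
z sign 1 offset [ 0.0005 -0.0004  0.0018] rot [3.1404e+00 2.3000e-03 2.1000e-03] deg 179.9
z sign -1 offset [ 0.0005 -0.0004  0.0018] rot [-0.0012 -0.0013  0.0015] deg 0.1
1.35 [ 0.5912 -0.1771  0.2005] [-132.21   89.89  124.33] F [ 0.64 -0.42 -0.23] q [ 32.4  15.8 -22.   87.5   5.9  77.9 -93.6] 0.0013452396460502873
[[-0.001  0.973 -0.233]
 [ 0.002 -0.233 -0.973]
 [-1.    -0.001 -0.001]]
```

View pics/ov3.png

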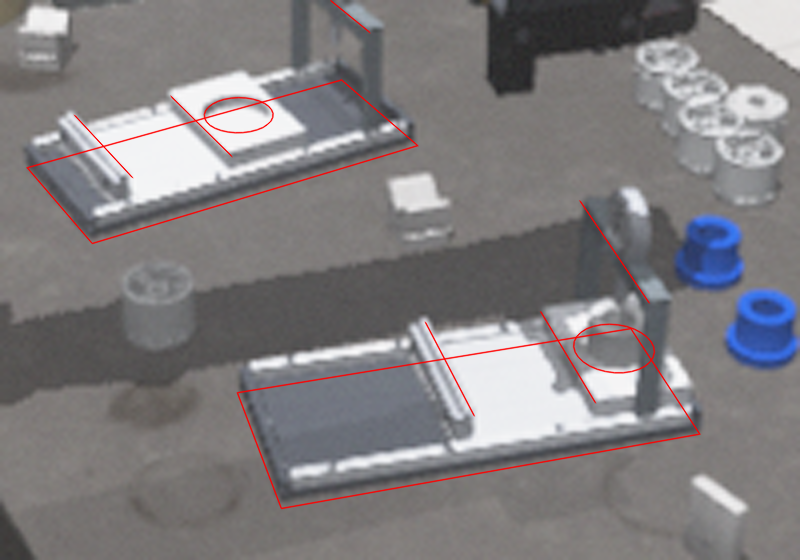

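View pics/top1.png

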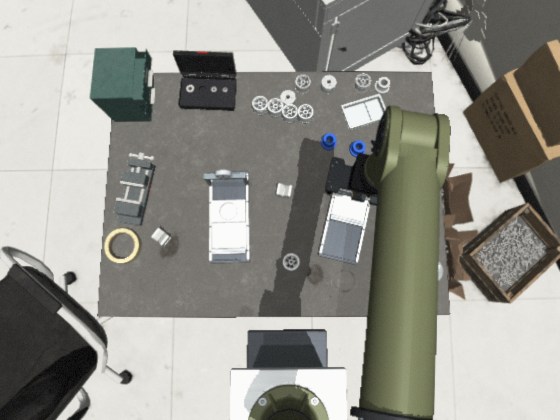

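View pics/side1.png

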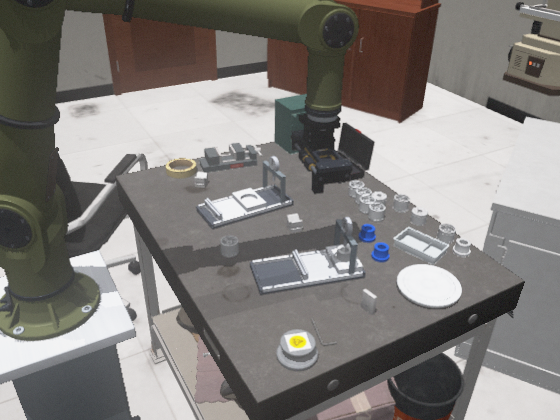

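Run:
```python
from h import *
o=telemetry.get_obs();t=o['tool_pos']
for n in('side','top'):
    d=dict(np.load(f'pics/{n}1.npz'));print(n,proj(d,[t+[0,0,-.008],t+[0,0,.062]]))
```

```text
side [[316.08192163 203.41290903]
 [317.77996184 176.59422386]]
top [[355.99926842 194.8417859 ]
 [361.44658452 188.31265577]]
```

Run:
```python
from h import *
o=telemetry.get_obs();t=o['tool_pos']
R=Ro.from_euler('xyz',o['tool_rot'],degrees=True).as_matrix()
out=[]
for n,b in(('side',(270,370,130,230)),('top',(300,400,130,230))):
    d=dict(np.load(f'pics/{n}1.npz'));im=cv2.cvtColor(d['pixels'],cv2.COLOR_RGB2BGR)
    im=cv2.resize(im[b[2]:b[3],b[0]:b[1]],None,fx=4,fy=4,interpolation=cv2.INTER_CUBIC)
    im=np.clip(im.astype(float)*1.6+20,0,255).astype(np.uint8)
    for P in ([t+R[:,0]*.008+a*R[:,1]*.0095+c*R[:,2]*.0155 for a,c in((1,1),(1,-1),(-1,-1),(-1,1),(1,1))],[t-R[:,0]*.062+a*R[:,1]*.0375+c*R[:,2]*.095 for a,c in((1,1),(1,-1),(-1,-1),(-1,1),(1,1))]):
        q=(proj(d,P)-[b[0],b[2]]+.5)*4-.5
        cv2.polylines(im,[np.round(q).astype(int)],False,(0,0,255),1,cv2.LINE_AA)
    out.append(im)
cv2.imwrite('pics/grip.png',cv2.hconcat(out))
```

```text
(no output)
```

View pics/grip.png

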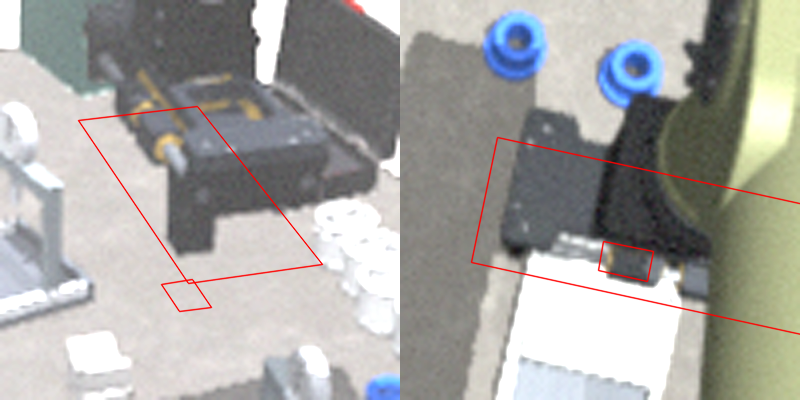

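Run:
```python
from h import *
out=[]
for n,b in(('side',(290,370,120,200)),('top',(315,395,150,230))):
    d=dict(np.load(f'pics/{n}1.npz'));im=cv2.cvtColor(d['pixels'],cv2.COLOR_RGB2BGR)
    im=cv2.resize(im[b[2]:b[3],b[0]:b[1]],None,fx=5,fy=5,interpolation=cv2.INTER_NEAREST).astype(float)
    out.append(np.clip(255*(im/255)**.45,0,255).astype(np.uint8))
cv2.imwrite('pics/grip2.png',cv2.hconcat(out))
```

```text
(no output)
```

View pics/grip2.png

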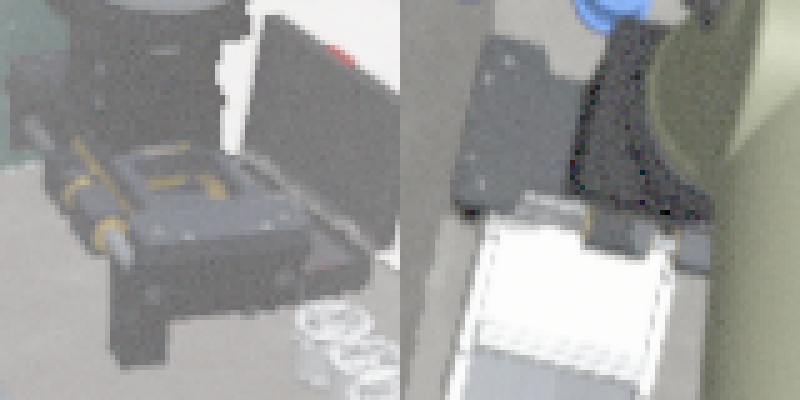

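Run:
```python
from h import *
d=dict(np.load(f'pics/side0.npz'));im=cv2.cvtColor(d['pixels'],cv2.COLOR_RGB2BGR)
im=cv2.resize(im[290:420,170:350],None,fx=4.4,fy=4.4,interpolation=cv2.INTER_CUBIC).astype(float)
im=np.clip(255*(np.clip(im,0,255)/255)**.45,0,255).astype(np.uint8)
from scipy.spatial.transform import Rotation
t=np.array([ 0.21457116, -0.61300048,  0.20046062]);R=Ro.from_euler('xyz',[-176.51727244,   89.89980007,  112.77930856],degrees=True).as_matrix()
for P in ([t+R[:,0]*.008+a*R[:,1]*.0095+c*R[:,2]*.0585 for a,c in((1,1),(1,-1),(-1,-1),(-1,1),(1,1))],[t-R[:,0]*.062+a*R[:,1]*.0375+c*R[:,2]*.095 for a,c in((1,1),(1,-1),(-1,-1),(-1,1),(1,1))]):
        q=(proj(d,P)-[170,290]+.5)*4.4-.5
        cv2.polylines(im,[np.round(q).astype(int)],False,(0,0,255),1,cv2.LINE_AA)
cv2.imwrite('pics/grip3.png',im)
```

```text
(no output)
```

View pics/grip3.png

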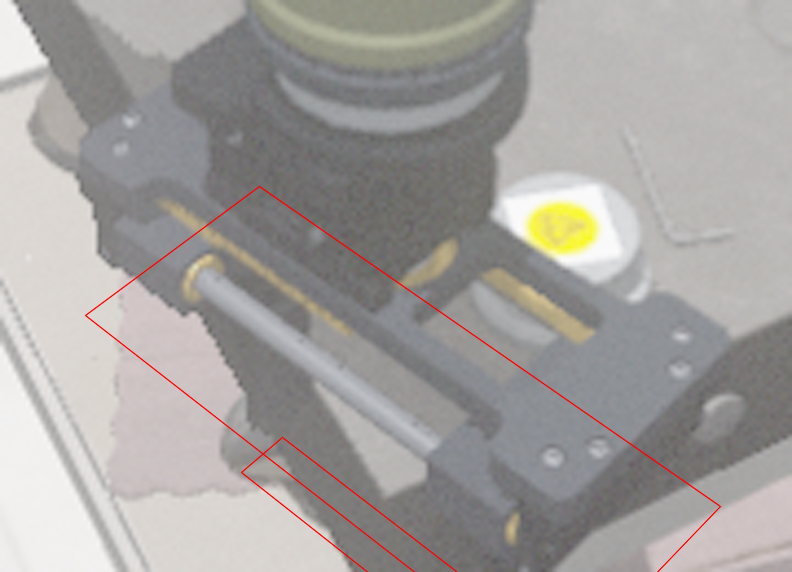

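Emit:
drive_tool --offset '[[0.03, 0, 0.001], [0.06, 0, 0.0018], [0.09, 0, 0.0018], [0.1, 0, 0.0018], [0.1, 0, 0.0018]]' --angular '[[0, 0, 0], [0, 0, 0], [0, 0, 0], [0, 0, 0], [0, 0, 0]]'

```text
time_s: 2.08
tool_pos: [0.5931, -0.171, 0.0999]
tool_rot: [-164.3, 89.6, 93.0]
force: [0.0, -0.1, 0.2]
grip_width: 0.0002
```

```bash
cat > g.py <<'E'
from h import *
import sys
def grip(k,bs,sc=4):
    o=telemetry.get_obs();t=o['tool_pos'];R=Ro.from_euler('xyz',o['tool_rot'],degrees=True).as_matrix()
    out=[]
    for n,b in bs:
        d=shot(n,f'pics/{n}{k}.png');im=cv2.cvtColor(d['pixels'],cv2.COLOR_RGB2BGR)
        im=cv2.resize(im[b[2]:b[3],b[0]:b[1]],None,fx=sc,fy=sc,interpolation=cv2.INTER_CUBIC).astype(float)
        im=np.clip(255*(np.clip(im,0,255)/255)**.6,0,255).astype(np.uint8)
        for P in ([t+R[:,0]*.008+a*R[:,1]*.0095+c*R[:,2]*.0155 for a,c in((1,1),(1,-1),(-1,-1),(-1,1),(1,1))],[t-R[:,0]*.062+a*R[:,1]*.0375+c*R[:,2]*.095 for a,c in((1,1),(1,-1),(-1,-1),(-1,1),(1,1))]):
            q=(proj(d,P)-[b[0],b[2]]+.5)*sc-.5
            cv2.polylines(im,[np.round(q).astype(int)],False,(0,0,255),1,cv2.LINE_AA)
        out.append(im)
    cv2.imwrite(f'pics/g{k}.png',cv2.hconcat(out))
    print(o['time_s'],t.round(4),o['force'].round(2),o['qpos'].round(1))
E
python3 -c "
from g import *
grip('2',(('side',(260,380,170,300)),('top',(310,390,130,260))))"
```

```text
2.075 [ 0.5931 -0.171   0.0999] [ 0.   -0.15  0.18] [ 31.8  19.9 -21.9  94.4   7.4  67.3 -94.5]
```

View pics/g2.png

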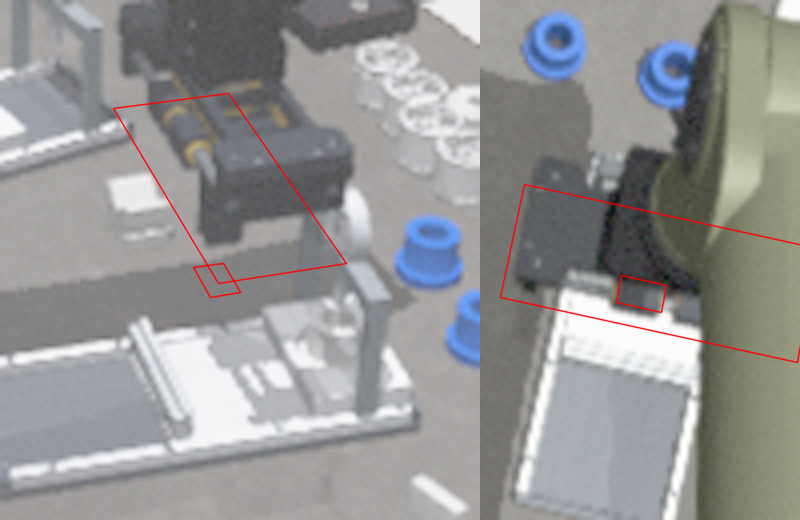

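Run:
```python
from h import *
d=dict(np.load('pics/side2.npz'));dt=dict(np.load('pics/top2.npz'))
for z in(.08,.092,.1,.11,.12,.13): 
    p=plane(d,(260+221/4,170+240/4),z);print(z,p.round(4),((proj(dt,p)-[310,130])*4+[480,0]).round(0))
o=telemetry.get_obs();print(o['tool_pos'],o['joint_velocities'])
```

```text
0.08 [ 0.6281 -0.1238  0.08  ] [[566. 245.]]
0.092 [ 0.6179 -0.1385  0.092 ] [[590. 256.]]
0.1 [ 0.6112 -0.1482  0.1   ] [[607. 263.]]
0.11 [ 0.6028 -0.1604  0.11  ] [[628. 273.]]
0.12 [ 0.5943 -0.1726  0.12  ] [[649. 282.]]
0.13 [ 0.5859 -0.1848  0.13  ] [[671. 292.]]
[ 0.5943462  -0.17111208  0.10155455] [ 0.02684803 -0.35387331 -0.13763093 -0.39060567 -0.00167453 -0.11894712
 -0.05015378]
```

Run:
```python
from h import *
im=cv2.imread('pics/side2.png')[205:255,290:350]
cv2.imwrite('pics/z.png',cv2.resize(im,None,fx=11,fy=11,interpolation=cv2.INTER_NEAREST))
```

```text
(no output)
```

View pics/z.png

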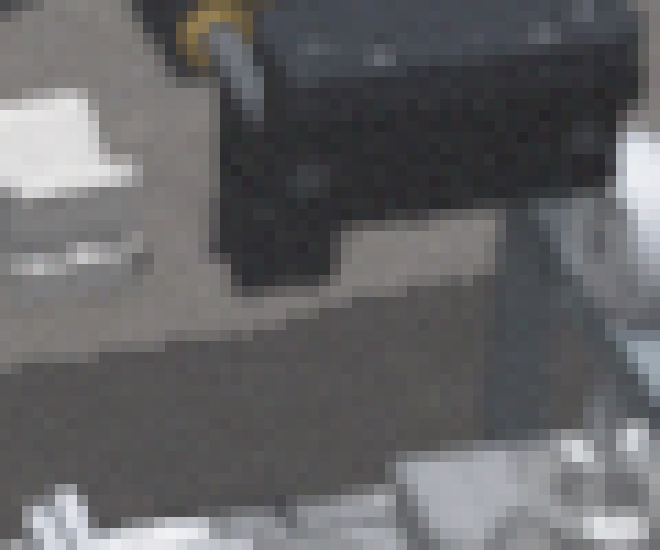

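Emit:
drive_tool --offset '[[0.015, 0, 0], [0.03, 0, 0], [0.045, 0, 0], [0.05, 0, 0], [0.05, 0, 0]]' --angular '[[0, 0, 0], [0, 0, 0], [0, 0, 0], [0, 0, 0], [0, 0, 0]]'

```text
time_s: 2.8
tool_pos: [0.5941, -0.1706, 0.0509]
tool_rot: [-179.9, 89.6, 77.4]
force: [-0.5, -0.1, 0.1]
grip_width: 0.0003
```

```bash
python3 -c "
from g import *
grip('3',(('side',(260,380,170,300)),('top',(310,390,130,260))))
tgt([.59038,-.17875,.05],-13.4)"
```

```text
2.8 [ 0.5941 -0.1706  0.0509] [-0.5  -0.14  0.13] [ 31.3  22.6 -21.5  97.    8.7  62.2 -95.4]
z sign 1 offset [ 0.0019 -0.0027  0.0087] rot [-3.1302e+00  2.9000e-03 -1.0800e-02] deg 179.3
z sign -1 offset [ 0.0019 -0.0027  0.0087] rot [ 0.0113 -0.0069 -0.0019] deg 0.8
2.9 [ 0.5949 -0.1708  0.052 ] [164.63  89.59  61.88] F [-0.57  0.01 -0.98] q [ 31.3  22.5 -21.5  96.9   8.7  62.2 -95.4] 0.0003717858545273761
[[ 0.003  0.975 -0.221]
 [ 0.006 -0.221 -0.975]
 [-1.     0.002 -0.007]]
```

View pics/g3.png

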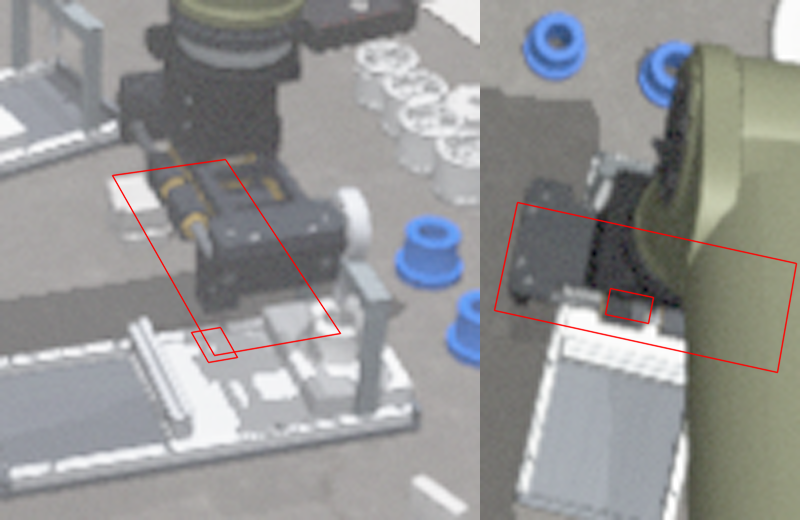

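```bash
cat > tri.py <<'E'
from h import *
def tri(ds,us,dt,ut):
    o1,v1=ray(ds,us);o2,v2=ray(dt,ut)
    A=np.c_[v1,-v2];s=np.linalg.lstsq(A,o2-o1,rcond=None)[0]
    a=o1+s[0]*v1;b=o2+s[1]*v2;return (a+b)/2,np.linalg.norm(a-b)
E
python3 - <<'E'
from tri import *
from ov import *
ds=dict(np.load('pics/side3.npz'));dt=dict(np.load('pics/top3.npz'))
S=lambda x,y:(260+x/4,170+y/4);T=lambda x,y:(310+(x-480)/4,130+y/4)
print(tri(ds,S(122,80),dt,T(510,300)),tri(ds,S(122,120),dt,T(510,300)))
overlay('top','pics/top3.npz',[(.5612,-.1718,-13.4,0)],'pics/ov4.png',(310,390,130,260),6)
overlay('side','pics/side3.npz',[(.5612,-.1718,-13.4,0)],'pics/ov5.png',(270,380,180,300),6)
E
```

```text
(array([ 0.57468645, -0.07755506,  0.1849325 ]), np.float64(0.009086179286394101)) (array([ 0.57764235, -0.07888468,  0.15721661]), np.float64(0.004125320606506636))
```

View pics/ov4.png

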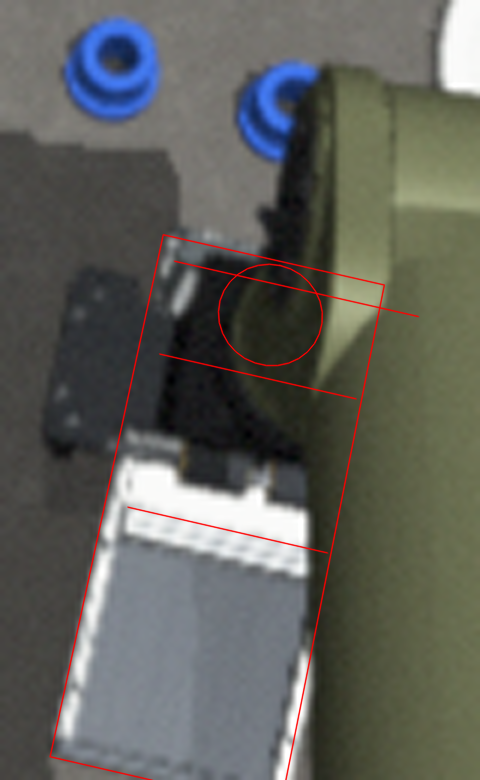

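View pics/ov5.png

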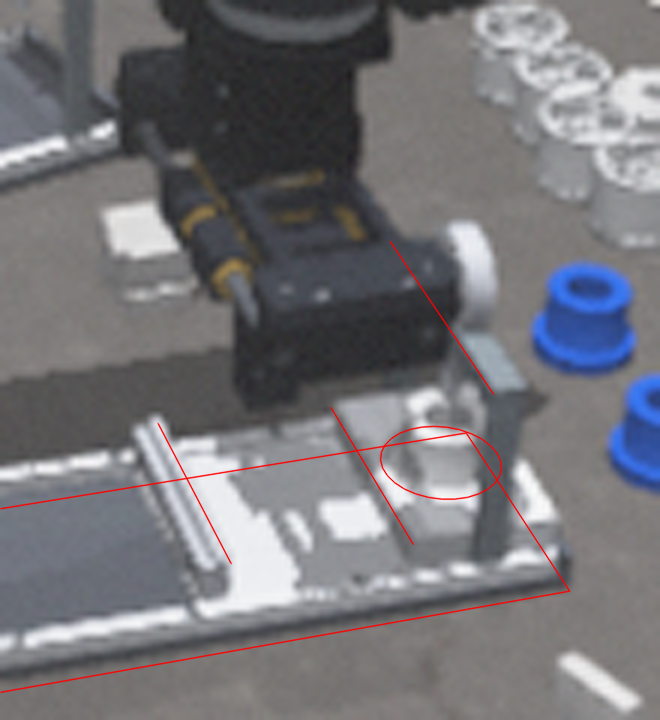

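Emit:
drive_tool --offset '[[0.008, 0, 0], [0.015, 0, 0], [0.019, 0, 0.004], [0.02, 0, 0.005], [0.02, 0, 0.005]]' --angular '[[0, 0, 0], [0, 0, 0], [0, 0, 0], [0, 0, 0], [0, 0, 0]]'

```text
time_s: 3.52
tool_pos: [0.5938, -0.1758, 0.0319]
tool_rot: [164.9, 89.6, 62.1]
force: [0.2, -0.3, 0.6]
grip_width: 0.0005
```

```bash
python3 -c "
from g import *
grip('4',(('side',(270,350,190,290)),('top',(310,390,130,230))),5)
tgt([.59038,-.17875,.03],-13.4)"
```

```text
3.525 [ 0.5938 -0.1758  0.0319] [ 0.19 -0.32  0.63] [ 31.5  23.8 -21.1  97.7   9.2  60.1 -95.3]
z sign 1 offset [ 0.0021 -0.0029  0.0039] rot [-3.1303  0.0036 -0.0109] deg 179.4
z sign -1 offset [ 0.0021 -0.0029  0.0039] rot [ 0.0113 -0.0069 -0.0023] deg 0.8
3.625 [ 0.5941 -0.1756  0.0321] [161.54  89.58  58.78] F [ 0.88 -0.07 -0.07] q [ 31.5  23.8 -21.1  97.7   9.2  60.1 -95.3] 0.00021183896818020127
[[ 0.004  0.975 -0.221]
 [ 0.006 -0.221 -0.975]
 [-1.     0.002 -0.007]]
```

View pics/g4.png

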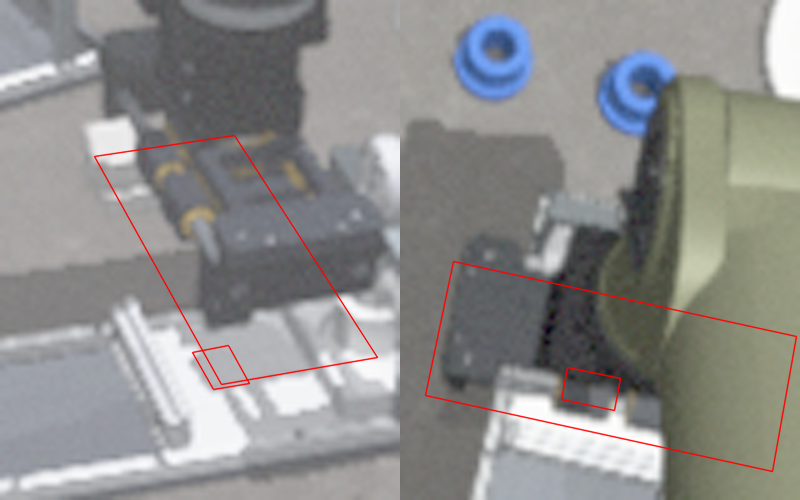

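Emit:
drive_tool --offset '[[0.002, -0.004, 0], [0.002, -0.008, 0], [0.002, -0.012, 0], [0.002, -0.016, 0], [0.002, -0.02, 0], [0.002, -0.024, 0], [0.002, -0.028, 0], [0.002, -0.032, 0], [0.002, -0.036, 0], [0.002, -0.04, 0]]' --angular '[[0, 0, 0], [0, 0, 0], [0, 0, 0], [0, 0, 0], [0, 0, 0], [0, 0, 0], [0, 0, 0], [0, 0, 0], [0, 0, 0], [0, 0, 0]]'

```text
time_s: 4.88
tool_pos: [0.5548, -0.1667, 0.03]
tool_rot: [161.7, 89.6, 59.0]
force: [-0.5, 0.6, 0.3]
grip_width: 0.0002
```

```bash
python3 -c "
from g import *
grip('5',(('side',(250,350,190,290)),('top',(320,380,150,250))),5)
tgt([.59038,-.17875,.03],-13.4)"
```

```text
4.875 [ 0.5548 -0.1667  0.03  ] [-0.47  0.64  0.32] [ 32.9  19.6 -21.7 103.6   7.9  58.2 -94.6]
z sign 1 offset [0.     0.0376 0.0039] rot [-3.1303e+00  3.0000e-03 -1.0700e-02] deg 179.4
z sign -1 offset [0.     0.0376 0.0039] rot [ 0.0113 -0.0068 -0.0019] deg 0.8
4.975 [ 0.5546 -0.1667  0.03  ] [164.13  89.59  61.37] F [-0.38 -0.06 -0.16] q [ 32.9  19.5 -21.7 103.7   7.9  58.2 -94.6] 0.0005030970385115446
[[ 0.003  0.975 -0.221]
 [ 0.006 -0.221 -0.975]
 [-1.     0.002 -0.007]]
```

View pics/g5.png

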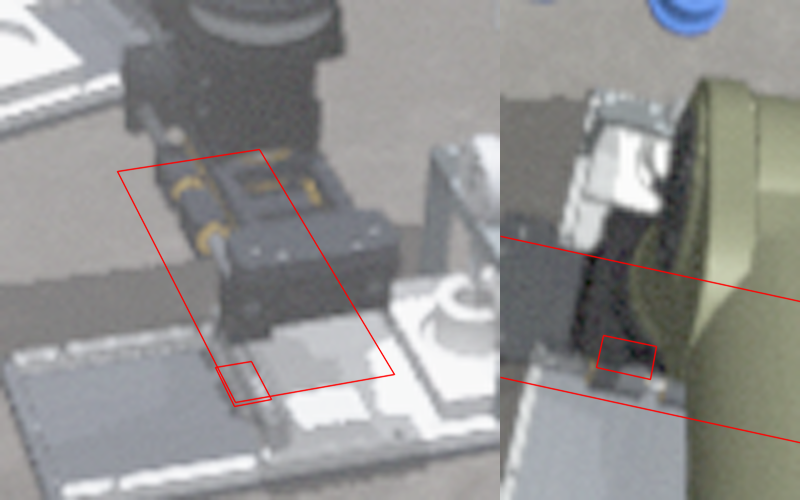

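Run:
```python
from tri import *
ds=dict(np.load('pics/side5.npz'));dt=dict(np.load('pics/top5.npz'))
for z in(.03,.04,.05,.06,.07):
    p=plane(ds,(250+250/5,190+337/5),z);print(z,p.round(4),((proj(dt,p)-[320,150])*5+[500,0]).round())
im=cv2.hconcat([cv2.resize(ds['pixels'][235:275,280:330,::-1],None,fx=10,fy=10,interpolation=cv2.INTER_NEAREST),cv2.resize(dt['pixels'][205:245,330:360,::-1],None,fx=10,fy=10,interpolation=cv2.INTER_NEAREST)])
cv2.imwrite('pics/z5.png',(255*(im/255.)**.6).astype(np.uint8))
```

```text
0.03 [ 0.5715 -0.1471  0.03  ] [[591. 324.]]
0.04 [ 0.5643 -0.1583  0.04  ] [[614. 333.]]
0.05 [ 0.5571 -0.1694  0.05  ] [[637. 343.]]
0.06 [ 0.5499 -0.1806  0.06  ] [[660. 353.]]
0.07 [ 0.5427 -0.1917  0.07  ] [[684. 363.]]
```

View pics/z5.png

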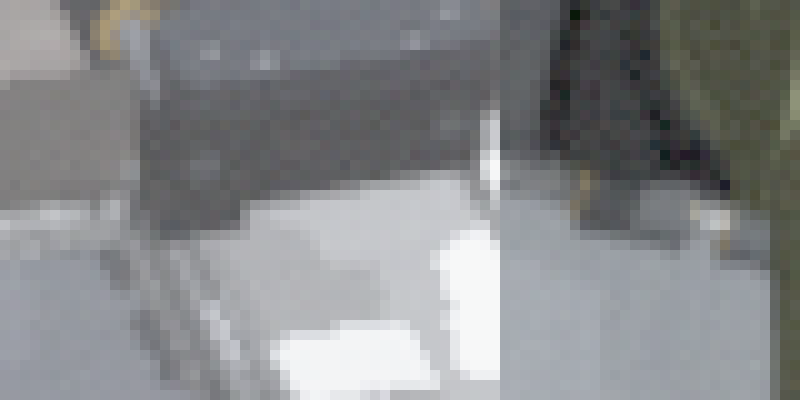

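Emit:
drive_tool --offset '[[0, 0.012, 0.001], [0, 0.024, 0.002], [0, 0.035, 0.004], [0, 0.035, 0.004], [0.006, 0.035, 0.004], [0.012, 0.035, 0.004], [0.018, 0.035, 0.004], [0.02, 0.035, 0.004], [0.02, 0.035, 0.004]]' --angular '[[0.01, -0.007, 0], [0.01, -0.007, 0], [0.01, -0.007, 0], [0.01, -0.007, 0], [0.01, -0.007, 0], [0.01, -0.007, 0], [0.01, -0.007, 0], [0.01, -0.007, 0], [0.01, -0.007, 0]]'

```text
time_s: 6.1
tool_pos: [0.5877, -0.1781, 0.0099]
tool_rot: [86.0, 89.9, -17.4]
force: [-0.1, 0.4, 0.4]
grip_width: 0.0006
```

```bash
python3 -c "
from g import *
grip('6',(('side',(250,350,190,290)),('top',(320,380,150,250))),5)
tgt([.59038,-.17875,.01],-13.4)"
```

```text
6.1 [ 0.5877 -0.1781  0.0099] [-0.09  0.42  0.43] [ 31.3  24.6 -20.7  99.4  10.   57.7 -96.4]
z sign 1 offset [ 0.0003  0.0024 -0.    ] rot [-3.1403e+00  3.6000e-03  3.0000e-04] deg 179.9
z sign -1 offset [ 0.0003  0.0024 -0.    ] rot [ 0.0013  0.0002 -0.0023] deg 0.2
6.2 [ 0.5881 -0.1782  0.0102] [ 85.29  89.87 -18.04] F [ 0.44 -0.13  0.47] q [ 31.3  24.6 -20.7  99.4  10.   57.7 -96.4] 0.0009407153996241887
[[ 0.002  0.973 -0.231]
 [-0.001 -0.231 -0.973]
 [-1.     0.002  0.   ]]
```

View pics/g6.png

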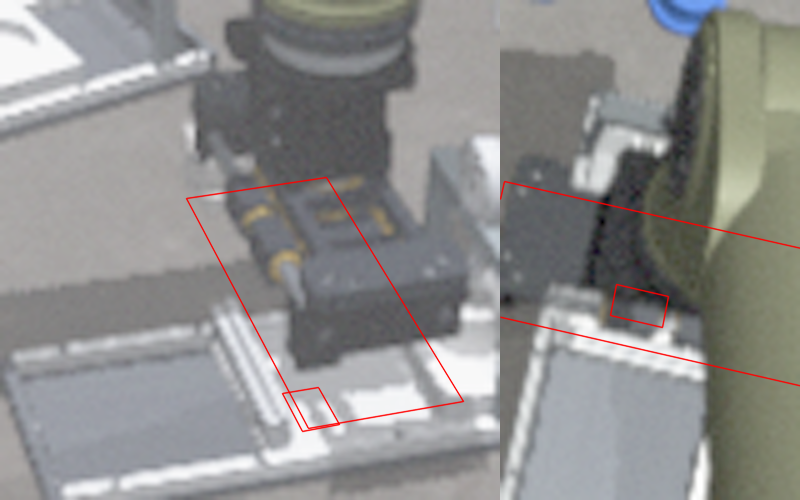

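Emit:
drive_tool --offset '[[0.002, 0, 0], [0.004, 0, 0], [0.006, 0, 0], [0.008, 0, 0], [0.008, 0, 0]]' --angular '[[0, 0, 0], [0, 0, 0], [0, 0, 0], [0, 0, 0], [0, 0, 0]]'

```text
time_s: 6.82
tool_pos: [0.5879, -0.1782, 0.002]
tool_rot: [85.6, 89.9, -17.7]
force: [-0.0, -0.7, 0.3]
grip_width: 0.0005
```

Emit:
drive_tool --offset '[[0, -0.004, 0], [0, -0.008, 0], [0, -0.012, 0], [0, -0.015, 0], [0, -0.018, 0], [0, -0.021, 0], [0, -0.024, 0], [0, -0.026, 0], [0, -0.028, 0]]' --angular '[[0, 0, 0], [0, 0, 0], [0, 0, 0], [0, 0, 0], [0, 0, 0], [0, 0, 0], [0, 0, 0], [0, 0, 0], [0, 0, 0]]'

```text
time_s: 7.95
tool_pos: [0.5608, -0.1716, 0.0021]
tool_rot: [90.9, 89.9, -12.4]
force: [1.5, -0.1, 0.4]
grip_width: 0.0004
```

```bash
python3 -c "
from g import *
grip('7',(('side',(250,350,190,290)),('top',(320,380,150,250))),5)
tgt([.59038,-.17875,.01],-13.4)"
```

```text
7.95 [ 0.5608 -0.1716  0.0021] [ 1.51 -0.08  0.37] [ 32.1  22.3 -21.  103.8   9.5  55.6 -96.1]
z sign 1 offset [-0.0079  0.0308  0.0001] rot [-3.1403e+00  2.6000e-03  1.0000e-04] deg 179.9
z sign -1 offset [-0.0079  0.0308  0.0001] rot [ 0.0013  0.     -0.0017] deg 0.1
8.05 [ 0.5605 -0.1715  0.0021] [ 88.73  89.91 -14.59] F [ 0.67 -0.21  1.31] q [ 32.1  22.3 -21.  103.8   9.5  55.6 -96.1] 0.0003198730591082227
[[ 0.002  0.973 -0.23 ]
 [-0.    -0.23  -0.973]
 [-1.     0.002  0.   ]]
```

View pics/g7.png

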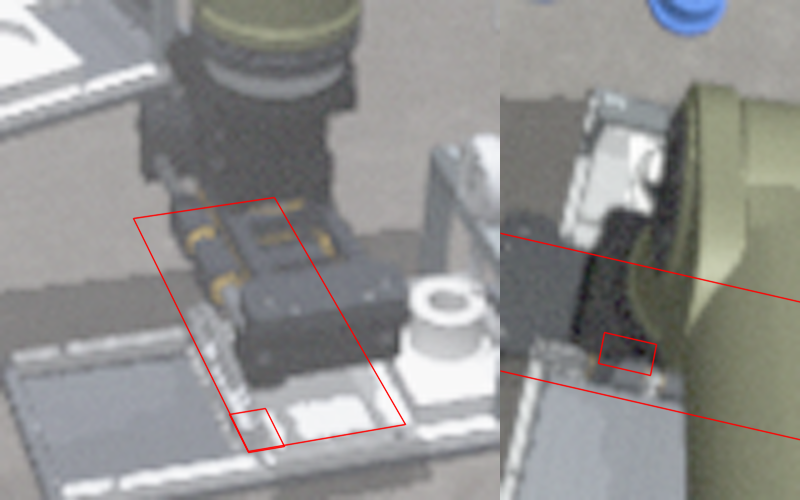

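Emit:
drive_tool --offset '[[0, -0.003, 0], [0, -0.006, 0], [0, -0.009, 0], [0, -0.012, 0], [0, -0.015, 0], [0, -0.018, 0], [0, -0.02, 0]]' --angular '[[0, 0, 0], [0, 0, 0], [0, 0, 0], [0, 0, 0], [0, 0, 0], [0, 0, 0], [0, 0, 0]]'

```text
time_s: 8.93
tool_pos: [0.5409, -0.1667, 0.0021]
tool_rot: [96.5, 89.9, -6.8]
force: [2.3, 2.0, -0.6]
grip_width: 0.0004
```

```bash
python3 -c "
from g import *
grip('8',(('side',(250,350,190,290)),('top',(320,380,150,250))),5)
tgt([.59038,-.17875,.01],-13.4)"
```

```text
8.925 [ 0.5409 -0.1667  0.0021] [ 2.34  1.99 -0.56] [ 32.8  20.1 -21.3 106.6   8.8  54.7 -95.7]
z sign 1 offset [-0.008   0.0513  0.0001] rot [-3.1401e+00  1.4000e-03  4.0000e-04] deg 179.9
z sign -1 offset [-0.008   0.0513  0.0001] rot [ 0.0015  0.0002 -0.0009] deg 0.1
9.025 [ 0.5405 -0.1668  0.002 ] [ 74.02  89.95 -29.3 ] F [ 1.98 -0.32  0.19] q [ 32.8  20.1 -21.3 106.6   8.8  54.8 -95.7] 0.0008337373660172064
[[ 0.001  0.973 -0.23 ]
 [-0.    -0.23  -0.973]
 [-1.     0.001  0.   ]]
```

View pics/g8.png

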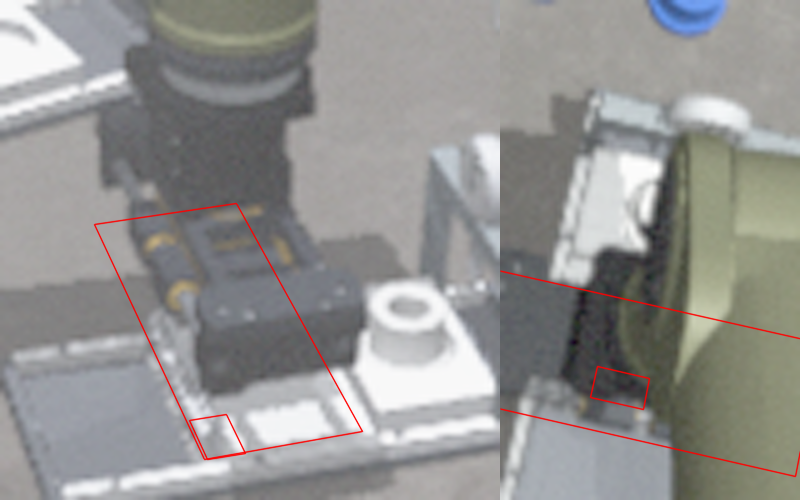

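Emit:
drive_tool --offset '[[0, -0.004, 0], [0, -0.009, 0], [0, -0.014, 0], [0, -0.019, 0], [0, -0.025, 0], [0, -0.031, 0], [0, -0.037, 0], [0, -0.043, 0], [0, -0.048, 0], [0, -0.051, 0]]' --angular '[[0, 0, 0], [0, 0, 0], [0, 0, 0], [0, 0, 0], [0, 0, 0], [0, 0, 0], [0, 0, 0], [0, 0, 0], [0, 0, 0], [0, 0, 0]]'

```text
time_s: 10.28
tool_pos: [0.4904, -0.1551, 0.0019]
tool_rot: [58.9, 90.0, -44.5]
force: [2.7, 0.6, -0.6]
grip_width: 0.0008
```

Emit:
drive_tool --offset '[[0, -0.003, 0], [0, -0.006, 0], [0, -0.009, 0], [0, -0.012, 0], [0, -0.014, 0]]' --angular '[[0, 0, 0], [0, 0, 0], [0, 0, 0], [0, 0, 0], [0, 0, 0]]'

```text
time_s: 10.9
tool_pos: [0.4765, -0.1519, 0.0019]
tool_rot: [50.3, 90.0, -53.0]
force: [2.3, -0.4, -0.6]
grip_width: 0.0004
```

```bash
python3 -c "
from g import *
grip('9',(('side',(220,350,190,290)),('top',(310,370,150,250))),4)
tgt([.5612,-.1718,.002],-13.4)"
```

```text
10.9 [ 0.4765 -0.1519  0.0019] [ 2.26 -0.39 -0.63] [ 35.   13.1 -22.2 115.6   6.2  52.4 -93.8]
z sign 1 offset [-0.0002  0.0873 -0.0004] rot [-3.1403e+00 -2.0000e-04  1.3000e-03] deg 179.9
z sign -1 offset [-0.0002  0.0873 -0.0004] rot [0.0013 0.0008 0.0001] deg 0.1
11.0 [ 0.4762 -0.1521  0.0018] [  -8.09   89.95 -111.41] F [1.8  0.23 0.7 ] q [ 35.   13.1 -22.2 115.6   6.2  52.5 -93.8] 0.00041849175157099327
[[-0.     0.973 -0.231]
 [-0.001 -0.231 -0.973]
 [-1.    -0.     0.001]]
```

View pics/g9.png

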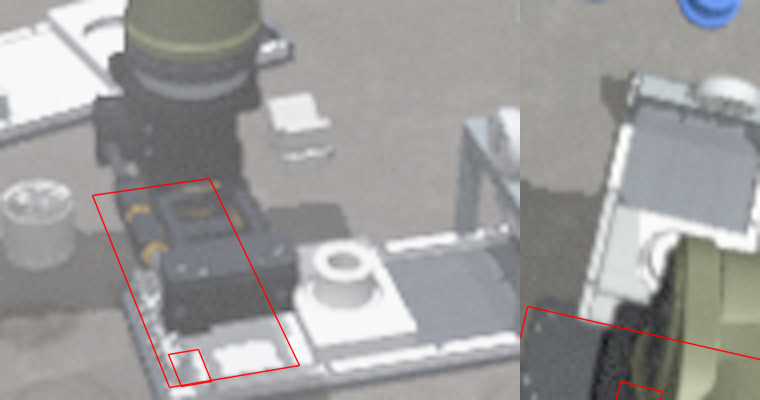

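Emit:
drive_tool --offset '[[0, -0.0015, 0], [0, -0.003, 0], [0, -0.004, 0], [0, -0.004, 0]]' --angular '[[0, 0, 0], [0, 0, 0], [0, 0, 0], [0, 0, 0]]'

```text
time_s: 11.5
tool_pos: [0.4762, -0.1522, 0.0024]
tool_rot: [85.6, 89.5, -17.7]
force: [10.3, -2.4, -8.1]
grip_width: 0.0005
```

Emit:
drive_tool --offset '[[0, -0.0015, 0], [0, -0.003, 0], [0, -0.004, 0], [0, -0.004, 0]]' --angular '[[0, 0, 0], [0, 0, 0], [0, 0, 0], [0, 0, 0]]'

```text
time_s: 12.0
tool_pos: [0.4764, -0.1524, 0.003]
tool_rot: [88.3, 89.0, -15.0]
force: [10.8, -2.0, -9.5]
grip_width: 0.0003
```

Emit:
drive_tool --offset '[[0, 0.005, 0], [0, 0.012, 0], [0, 0.018, 0], [0, 0.02, 0], [-0.015, 0.02, 0], [-0.04, 0.02, 0], [-0.08, 0.02, 0], [-0.12, 0.02, 0], [-0.16, 0.02, 0], [-0.17, 0.02, 0]]' --angular '[[0, 0, 0], [0, 0, 0], [0, 0, 0], [0, 0, 0], [0, 0, 0], [0, 0, 0], [0, 0, 0], [0, 0, 0], [0, 0, 0], [0, 0, 0]]'

```text
time_s: 13.25
tool_pos: [0.4946, -0.1566, 0.1773]
tool_rot: [86.0, 88.7, -17.3]
force: [0.5, 0.2, -0.3]
grip_width: 0.0005
```

```bash
python3 -c "
from h import *
shot('side','pics/side10.png');shot('top','pics/top10.png')
from ov import *
S=[(.479,.1616,1.4,.083),(.5612-.1*.973,-.1718+.1*.232,-13.4,.1)]
overlay('top','pics/top10.npz',S,'pics/ov10.png',(195,395,155,275),4)
y=np.radians(1.2);e=np.array([np.cos(y),np.sin(y)])
p=np.array([.479,.1616])-e*.040;print(p)
tgt([*p,.16],1.2)"
```

```text
[0.43900877 0.1607623 ]
z sign 1 offset [ 0.012  -0.1264 -0.296 ] rot [ 2.888  -0.0279 -0.0053] deg 165.5
z sign -1 offset [ 0.012  -0.1264 -0.296 ] rot [-0.2535  0.0036 -0.0192] deg 14.6
13.35 [ 0.4936 -0.1564  0.1748] [ 86.53  88.88 -16.8 ] F [ 0.09 -0.77  0.64] q [ 36.6   3.3 -22.7 104.1   1.4  71.7 -89.8] 0.0008315184729102991
[[ 0.019  0.973 -0.23 ]
 [-0.006 -0.23  -0.973]
 [-1.     0.019  0.001]]
```

View pics/side10.png

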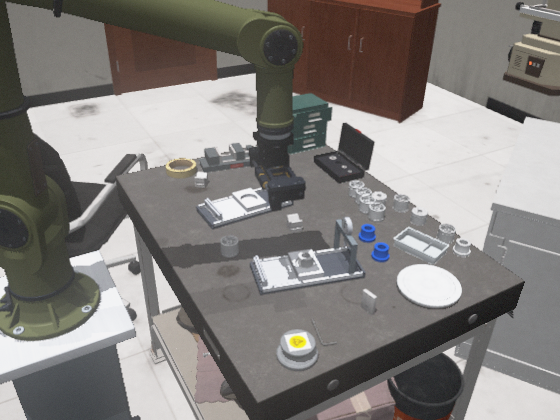

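View pics/ov10.png

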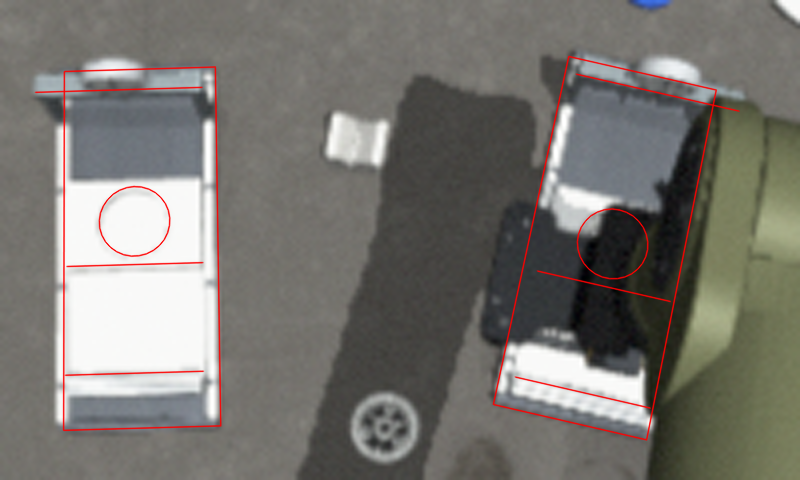

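Emit:
drive_tool --offset '[[0, -0.016, -0.037], [0, -0.032, -0.074], [0, -0.048, -0.111], [0, -0.064, -0.148], [0, -0.08, -0.185], [0, -0.096, -0.222], [0, -0.112, -0.26], [0, -0.1264, -0.296], [0, -0.1264, -0.296], [0, -0.1264, -0.296]]' --angular '[[-0.03, 0, 0], [-0.06, 0, 0], [-0.1, 0, -0.01], [-0.13, 0, -0.01], [-0.16, 0, -0.015], [-0.2, 0.003, -0.02], [-0.23, 0.003, -0.02], [-0.2535, 0.0036, -0.02], [-0.2535, 0.0036, -0.02], [-0.2535, 0.0036, -0.02]]'

```text
time_s: 14.6
tool_pos: [0.4379, 0.1607, 0.1712]
tool_rot: [-66.3, 89.9, -155.1]
force: [-0.0, -0.5, -0.6]
grip_width: 0.0007
```

```bash
python3 -c "
from g import *
grip('11',(('side',(170,300,130,250)),('top',(190,260,170,290))),4)
tgt([.439,.1608,.05],1.2)"
```

```text
14.6 [0.4379 0.1607 0.1712] [-0.01 -0.48 -0.63] [  19.4   -1.8  -41.5  109.1   -1.3   72.4 -110.5]
z sign 1 offset [ 0.1215  0.0007 -0.0011] rot [ 3.1402e+00  2.7000e-03 -9.0000e-04] deg 179.9
z sign -1 offset [ 0.1215  0.0007 -0.0011] rot [-0.0014  0.0006  0.0017] deg 0.1
14.7 [0.4385 0.1598 0.1715] [ -71.54   89.9  -160.42] F [-0.45 -0.35  0.07] q [  19.5   -1.8  -41.5  109.1   -1.3   72.4 -110.5] 0.00037744613361270177
[[-0.002  1.     0.02 ]
 [-0.001  0.02  -1.   ]
 [-1.    -0.002  0.001]]
```

View pics/g11.png

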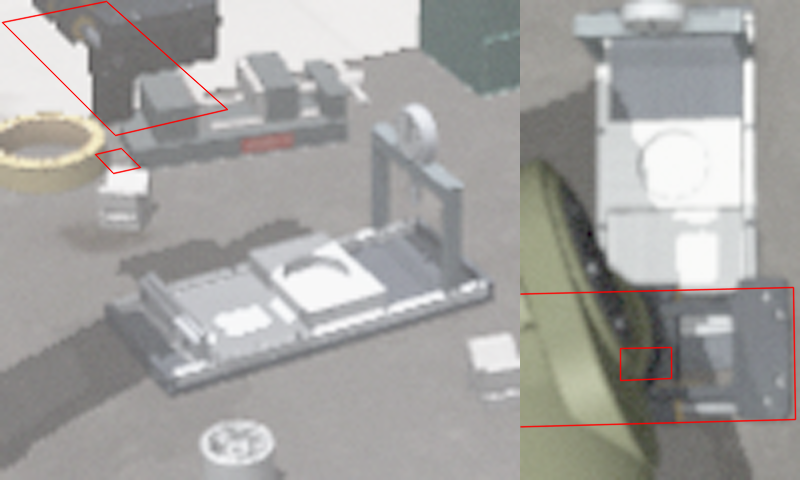

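Emit:
drive_tool --offset '[[0.03, 0, 0], [0.06, 0, 0], [0.09, 0, 0], [0.12, 0, 0], [0.13, 0, 0], [0.13, 0, 0]]' --angular '[[0, 0, 0], [0, 0, 0], [0, 0, 0], [0, 0, 0], [0, 0, 0], [0, 0, 0]]'

```text
time_s: 15.45
tool_pos: [0.4382, 0.1592, 0.0413]
tool_rot: [-78.3, 89.8, -167.2]
force: [0.2, 0.0, 0.1]
grip_width: 0.0006
```

```bash
python3 -c "
from g import *
grip('12',(('side',(170,300,150,250)),('top',(190,260,170,270))),4)
tgt([.439,.1608,.004],1.2)"
```

```text
15.45 [0.4382 0.1592 0.0413] [0.21 0.   0.06] [  17.3    7.9  -42.3  117.5    6.3   57.  -117.1]
z sign 1 offset [ 0.0385 -0.0003 -0.001 ] rot [ 3.1396e+00  0.0000e+00 -5.0000e-04] deg 179.9
z sign -1 offset [ 0.0385 -0.0003 -0.001 ] rot [-0.002   0.0003  0.    ] deg 0.1
15.55 [0.4393 0.1598 0.0425] [ -1.49  89.98 -90.4 ] F [-0.47  0.46 -0.45] q [  17.3    7.8  -42.4  117.4    6.3   57.  -117.2] 0.00020480040282893676
[[-0.     1.     0.019]
 [-0.     0.019 -1.   ]
 [-1.    -0.     0.   ]]
```

View pics/g12.png

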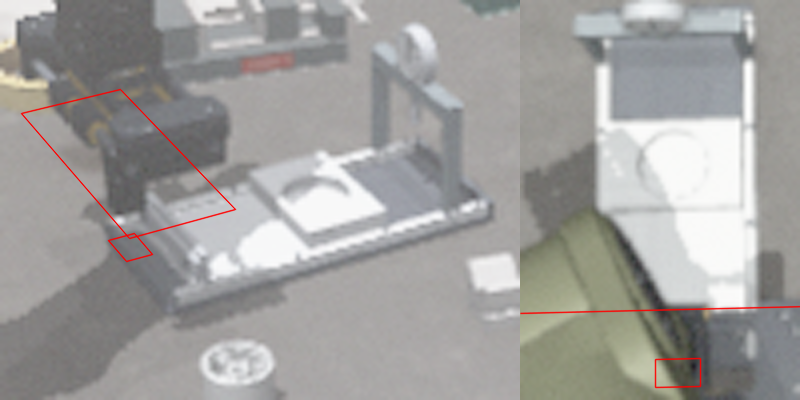

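Emit:
drive_tool --offset '[[0.01, 0, 0], [0.02, 0, 0], [0.03, 0, 0], [0.037, 0, 0], [0.038, 0, 0], [0.038, 0, 0]]' --angular '[[0, 0, 0], [0, 0, 0], [0, 0, 0], [0, 0, 0], [0, 0, 0], [0, 0, 0]]'

```text
time_s: 16.3
tool_pos: [0.4394, 0.1599, 0.0045]
tool_rot: [-21.1, 90.0, -110.0]
force: [0.0, -0.4, -0.2]
grip_width: 0.0004
```

Emit:
drive_tool --offset '[[0, 0.004, 0], [0, 0.008, 0], [0, 0.012, 0], [0, 0.015, 0], [0, 0.018, 0], [0, 0.021, 0], [0, 0.024, 0], [0, 0.027, 0], [0, 0.03, 0]]' --angular '[[0, 0, 0], [0, 0, 0], [0, 0, 0], [0, 0, 0], [0, 0, 0], [0, 0, 0], [0, 0, 0], [0, 0, 0], [0, 0, 0]]'

```text
time_s: 17.42
tool_pos: [0.4693, 0.1605, 0.0044]
tool_rot: [-70.9, 90.0, -159.8]
force: [-1.9, 0.6, 0.8]
grip_width: 0.0007
```

```bash
python3 -c "
from g import *
grip('13',(('side',(170,300,150,250)),('top',(190,260,170,270))),4)
tgt([.439,.1608,.004],1.2)"
```

```text
17.425 [0.4693 0.1605 0.0044] [-1.93  0.64  0.78] [  15.1   15.2  -40.5  115.5   12.2   53.6 -120.7]
z sign 1 offset [ 0.0004 -0.0308 -0.0009] rot [ 3.1396e+00 -6.0000e-04  2.0000e-04] deg 179.9
z sign -1 offset [ 0.0004 -0.0308 -0.0009] rot [-0.002  -0.0001 -0.0004] deg 0.1
17.525 [0.4698 0.1605 0.0045] [110.15  89.98  21.24] F [-0.3   0.28  0.11] q [  15.1   15.2  -40.5  115.4   12.2   53.5 -120.7] 0.00030432573805506036
[[ 0.     1.     0.019]
 [ 0.     0.019 -1.   ]
 [-1.     0.    -0.   ]]
```

View pics/g13.png

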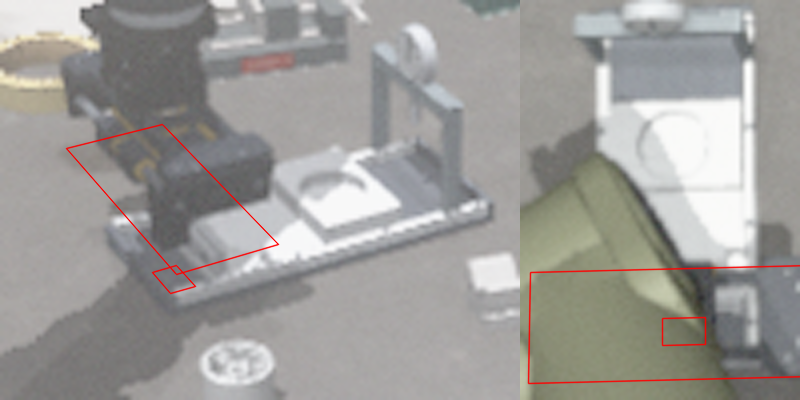

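Emit:
drive_tool --offset '[[0, 0.005, 0], [0, 0.011, 0], [0, 0.017, 0], [0, 0.024, 0], [0, 0.031, 0], [0, 0.038, 0], [0, 0.045, 0], [0, 0.051, 0], [0, 0.056, 0], [0, 0.06, 0]]' --angular '[[0, 0, 0], [0, 0, 0], [0, 0, 0], [0, 0, 0], [0, 0, 0], [0, 0, 0], [0, 0, 0], [0, 0, 0], [0, 0, 0], [0, 0, 0]]'

```text
time_s: 18.77
tool_pos: [0.5301, 0.1618, 0.0044]
tool_rot: [137.2, 90.0, 48.3]
force: [-2.3, 0.9, -0.7]
grip_width: 0.0003
```

Emit:
drive_tool --offset '[[0, 0.002, 0], [0, 0.004, 0], [0, 0.006, 0], [0, 0.007, 0]]' --angular '[[0, 0, 0], [0, 0, 0], [0, 0, 0], [0, 0, 0]]'

```text
time_s: 19.27
tool_pos: [0.5372, 0.1619, 0.0045]
tool_rot: [125.6, 90.0, 36.6]
force: [-2.5, 0.8, 0.7]
grip_width: 0.0009
```

Emit:
drive_tool --offset '[[0, 0.0015, 0], [0, 0.003, 0], [0, 0.004, 0], [0, 0.004, 0]]' --angular '[[0, 0, 0], [0, 0, 0], [0, 0, 0], [0, 0, 0]]'

```text
time_s: 19.77
tool_pos: [0.5387, 0.1619, 0.0044]
tool_rot: [-77.3, 89.7, -166.2]
force: [-8.4, -0.9, 5.6]
grip_width: 0.0006
```

Emit:
drive_tool --offset '[[0, 0.0015, 0], [0, 0.003, 0], [0, 0.004, 0], [0, 0.004, 0]]' --angular '[[0, 0, 0], [0, 0, 0], [0, 0, 0], [0, 0, 0]]'

```text
time_s: 20.27
tool_pos: [0.5386, 0.1618, 0.0044]
tool_rot: [-74.7, 89.3, -163.5]
force: [-13.2, -0.0, 10.6]
grip_width: 0.0002
```

Emit:
drive_tool --offset '[[0, -0.004, 0], [0, -0.012, 0], [0, -0.022, 0], [0, -0.025, 0], [-0.015, -0.025, 0], [-0.04, -0.025, 0], [-0.09, -0.025, 0], [-0.14, -0.025, 0], [-0.19, -0.025, 0], [-0.2, -0.025, 0]]' --angular '[[0, 0, 0], [0, 0, 0], [0, 0, 0], [0, 0, 0], [0, 0, 0], [0, 0, 0], [0, 0, 0], [0, 0, 0], [0, 0, 0], [0, 0, 0]]'

```text
time_s: 21.52
tool_pos: [0.5185, 0.1632, 0.2098]
tool_rot: [-62.1, 89.7, -151.0]
force: [0.3, 0.8, -0.7]
grip_width: 0.0005
```

Emit:
drive_tool --offset '[[-0.01, 0, 0.03], [-0.02, 0, 0.06], [-0.03, 0, 0.09], [-0.04, 0, 0.12], [-0.05, 0, 0.14], [-0.05, 0, 0.14], [-0.05, 0, 0.14]]' --angular '[[0, 0, 0], [0, 0, 0], [0, 0, 0], [0, 0, 0], [0, 0, 0], [0, 0, 0], [0, 0, 0]]'

```text
time_s: 22.4
tool_pos: [0.5213, 0.0246, 0.2596]
tool_rot: [-74.0, 89.7, -162.8]
force: [-0.5, 0.1, -0.5]
grip_width: 0.0006
```

```bash
python3 -c "
from h import *
d=shot('side','pics/side20.png');dt=shot('top','pics/top20.png')
o=telemetry.get_obs();print(o['time_s'],o['tool_pos'],o['force'],o['joint_velocities'])
from ov import *
S=[(.479+.083,.1616+.0015,1.2,.0),(.5612-.1*.973,-.1718+.1*.232,-13.4,.1)]
overlay('top','pics/top20.npz',S,'pics/ov20.png',(195,395,155,275),4)
overlay('side','pics/side20.npz',S,'pics/ov21.png',(190,390,170,310),4)
for n in('side','top'):
  a=np.load(f'pics/{n}10.npz')['pixels'];b=np.load(f'pics/{n}20.npz')['pixels']
"
```

```text
22.5 [0.52116678 0.02486525 0.25952873] [-0.03728286  0.29455191  0.6285758 ] [-0.11844095  0.03488598  0.13160024 -0.18496666  0.19198891  0.08286188
  0.23037269]
```

View pics/side20.png

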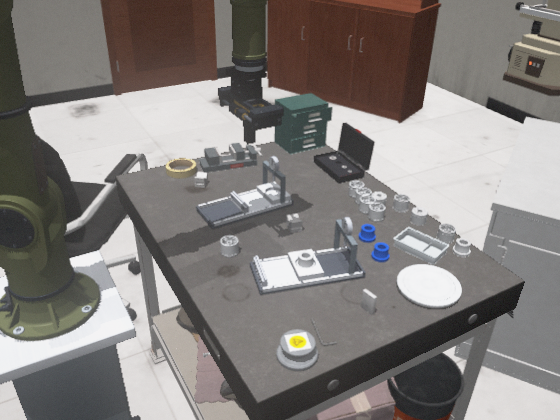

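View pics/ov20.png

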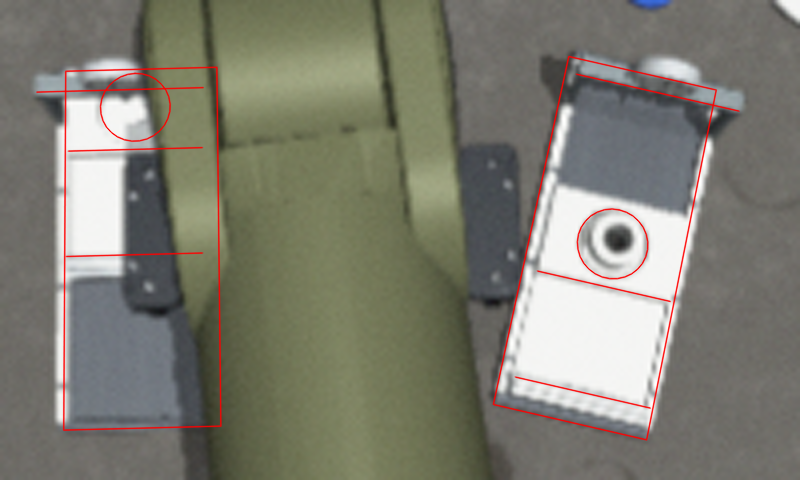

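View pics/ov21.png

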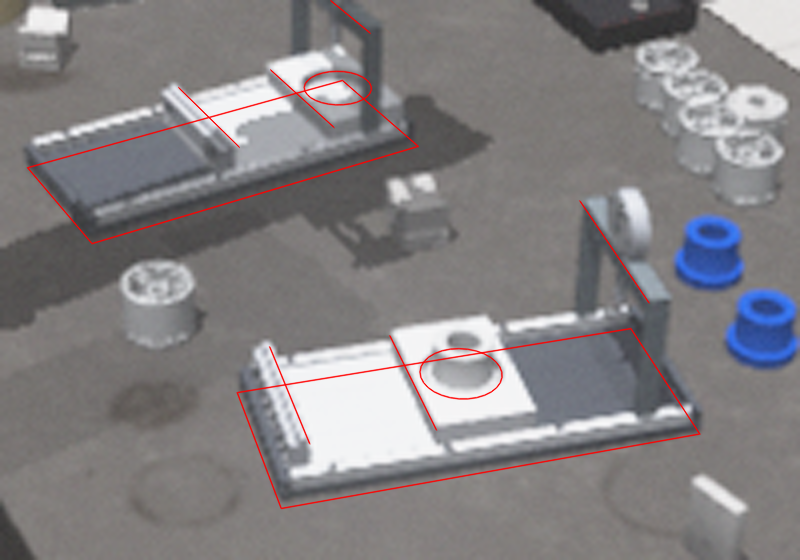

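```bash
python3 -c "
from cell import sign_off
print(sign_off())"
```

```text
the job is handed in; nothing more can be done
None
```

Both slides are changed over and the job is handed in at about 22.5 s of robot time. No verdict was reported.

- **Loaded slide:** I drew it out with the closed fingertips behind the inner face of its lip, at about 2–3 N. At its front stop the tool stopped moving and the force rose to about 10 N. In the last picture the lip matches the 100 mm drawn-out position. The stepped housing stands upright in its nest, as near its centre as the picture shows.
- **Empty slide:** I pushed it home with the closed fingertips on the front face of its lip. The tool stopped there too, at about 13 N. In the last pictures the lip and nest lie within a few mm of the home position.
- **Bystanders:** by eye, those I could check (the plain housing, both V-blocks, the gauge block and the hex wrench) stand where they were in the side view; I made no measured comparison.
- **Arm:** it finished clear, with the TCP at about (0.52, 0.02, 0.26) and contact forces near zero.

**Tool height disagreement:** both cameras put the fingertips about 27 mm higher than the reported tool height implies. The first hooking pass, at a reported z of 0.030, went over the lip without touching it. I then worked at a reported z of 0.002–0.004, which the lip contacts bore out. I did not find the cause of this difference.

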